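# Tip the samples into the dish and hold the tweezers at the set gap

### The arm

A 6-joint arm with a two-finger parallel gripper is mounted at the origin on the work surface. World frame = base frame: x ahead of the robot, y to its left, z up, the work surface at z = 0. Lengths are in m, angles in rad, forces in N, time in s.
With the tool pointing down it reaches from about 0.25 to 0.775 m from the base axis. Payload 4 kg.
Tool frame: the origin (TCP) lies at the very end of the fingers, on their centre line; the grasp point (between the pads) lies 19 mm behind it; z points along the fingers, y is the direction in which the jaws open and shut (so a half turn about z gives the same grasp; the last joint's range is limited). The gripper opens to 85 mm and grips with 20 to 120 N. Pads are 22 mm wide; open, the fingers measure 114 mm over their backs; the gripper's body (76 mm by 85 mm) begins 54 mm behind the grasp point. The pads swing forward as they close: fully open they stand 13 mm farther back than shut.
Start: joints at [-0.103, 0.087, 1.371, -0, 1.684, -0.103], TCP at [0.55, -0, 0.231] pointing down, gripper open.
Joint ranges: [-3.1, 3.1], [-0.76, 2.03], [0.27, 2.55], [-1.08, 4.22], [0.17, 2.65], [-2.57, 2.57]. Speed limits (rad/s): [2.79, 2.79, 3.14, 3.14, 3.14, 3.14].

### API

Orientations are given as a rotation vector (axis times angle).
In Python, from station import ctrl gives the robot as it stands.
- The arm moves only by the shell command python3 -m creep 'ROWS' [OPENING] [FORCE]. ROWS is JSON, one flat list of numbers, 6 for each row, row after row: the shift along the world's x, y, z in m, then the turn, a rotation vector about the world's x, y, z in degrees. A call has 1 to 10 rows; each row is the pose to reach, as a shift and turn from the pose commanded when the call began; what a row does not reach only later rows make up. A row lasts 1/12 s, in which the tool goes at most 41.7 mm and 7.16 degrees, less where a joint would pass 70% of its speed; a pose out of reach is approached as far as the arm can. A call with a gripper value outside its range is refused whole. OPENING is the opening, from 0 (shut) to 1 (fully open), set as the call begins (- or left out, the last holds). The fingers move at their own pace and stop on an object; FORCE is the grip in N (left out, the last holds). Time passes only in rows, so rows that repeat a pose let the fingers close. It gives the time, the measured TCP pose, the force and the opening at its end, in the units of the state.
- ctrl.observe(): the state, without advancing time (a new reading comes with each control period).
- ctrl.get_image(name): name is "scene" or "side" or "wrist"; returns a dict with "pixels" (480x640x3 uint8, red, green, blue), "z_map" (480x640 float32, m along the optical axis (not along the pixel's ray), 0 where there is no reading), "fovy" (degrees; the focal length in pixels is half the picture's height over the tangent of half this angle, whatever the lens; pixels are square), "cx", "cy" (the principal point, pixels), "dist" ([k1, k2, p1, p2, k3] as OpenCV has them; the pictures are not rectified), "camera_from_world" (4x4, takes a point from world to camera coordinates); the wrist camera has in their place "mount" (4x4, takes a point from camera to tool coordinates, whose origin is the TCP and whose axes are the flange's). Camera axes: x right, y down, z forward; pixel columns grow to the right and rows downward; lengths in m; the calibration is good to about 2 mm. A picture is of the moment at which its call begins: read the wrist's pose just before it.
- ctrl.job_done(): hands the job in, once; it reports no verdict.
The state is a dict: "t": time; "q": joint angles; "qd": joint speeds; "tau": joint torques, N m; "eef_pos": TCP position; "eef_rot": TCP orientation; "ft_force": force on the tool from outside, world axes, zero at the start; "wrist_torque": the same for the moment, N m; "finger_gap": opening from 0.0 (shut) to 1.0 (fully open).
Only numpy, scipy, OpenCV 4.12 (cv2) and the standard library are available. Lean on these libraries where they do the work, as an engineer would, in place of code of your own. Each camera call takes 0.05 s, during which the arm holds its last target. There are 200 camera calls.

### The job

Lift the sorting tray by its bar so that it tips and all four rock samples slide into the white dish. Then pick up the long sprung tweezers and squeeze them until the upright pin on their moving arm stands beside the black collar on their white scale. Finish while still holding them steady at that gap, in the air with the tips over the dish, clear of it but not more than about 10 cm above its rim; do not push the jar, the bottle, the brush, the mouse or the small clear dish about.

Things in the scene. Friction and masses are not known exactly. Their poses are not given: they have to be found in the camera images.
- stand: Dark steel stand of the tipping tray, fixed, 180 x 132 mm, 85 mm high. Origin on the bench midway between its two hinge cheeks; +x is the direction in which the tray spills (towards the dish), +y along the hinge, +z up.
- tray (a joint): Tipping angle of the tray, rad: 0 level, growing as the bar is lifted, stop at 1.25. The hinge is stiff (0.32 N m friction, tray 220 g): lifting takes about 3 to 4 N at the bar, and the tray stays where it is left. The samples begin to slide at 0.45 to 0.65 rad, depending on friction.
- tray_hinge (a point): Middle of the hinge line, 72 mm above the bench over the stand's origin; the hinge runs along the stand's y. The aluminium tray is 155 mm long and 106 mm wide with 19 mm walls on three sides; its inner floor is level with the hinge line and it is open at the lip, which reaches 25 mm past the hinge in the stand's +x.
- tray_bar (a point): Middle of the tray's lifting bar: round steel, 10 mm thick, 90 mm long, along the hinge direction, 170 mm behind the hinge (stand's -x) and 12 mm above the tray floor (84 mm above the bench when level). Brackets hold its two ends; 35 mm are free between it and the tray's end wall. It travels on a 170 mm radius about the hinge and may turn within the grasp.
- dish: White round dish, loose, 450 g, 140 mm across, 40 mm high, wall 4 mm. It stands under the tray's lip, its centre 78 mm from the stand's origin in the stand's +x at the start. Origin at the centre of its underside.
- chip1: Rock sample, rounded block 26 x 20 x 16 mm, 20 g, in the tray at the start. Origin at the centre of its underside.
- chip2: Rock sample, rounded block 22 x 22 x 18 mm, 20 g. Origin at the centre of its underside.
- chip3: Rock sample, round plug 24 mm across, 16 mm high, 20 g. Origin at the centre of its underside.
- chip4: Rock sample, rounded block 30 x 18 x 15 mm, 20 g. Origin at the centre of its underside.
- rest: Pale wooden tweezer rest, fixed: plate 200 x 70 x 5 mm with a post near each end, post tops 30 mm above the bench; the middle 150 mm between the posts is free. Origin on the bench at its centre, x along the tweezers' length.
- tweezers: Long sprung tweezers, 100 g, 218 mm long, underside 30 mm above the bench. Origin on the underside between the grip pads; +x to the tips (at x = 100 mm; butt hinge at -100 mm), +z up. The +y arm is fixed to the body, the -y arm moves. Pads 32 mm long (x), 16 mm high from the underside; 38 mm wide over both when open, less 100 mm x squeeze. White scale plate at x = 50 to 62 mm, top z = 16 mm.
- squeeze (a joint): Closing angle of the moving arm about the butt, rad: 0 open (tip gap 40 mm), stop at 0.19; tip gap = 40 mm - 200 mm x squeeze. The spring pushes open: about 3 N at the pads when open, 5 N more for each 0.1 rad.
- mark (a joint): Setting of the black collar on the scale, m: how far the pin must travel from open to stand beside the collar, 0.012 to 0.0255; the pin travels 0.17 m x squeeze. It is stiff and differs from start to start.
- pin (a point): Top of the dark upright pin, 4 mm thick, standing on the moving arm at x = 70 mm from the tweezers' origin, just beyond the scale; 19 mm above their underside. It moves towards +y of the tweezers as they are squeezed.
- collar (a point): Centre of the black collar on the white scale: 5 mm wide along the tweezers' y, 16 mm along x, at x = 57 mm. The gap is right when pin and collar have the same y in the tweezers' frame.
- tips (a point): Point midway between the tips at a usual set gap, 100 mm ahead of the tweezers' origin in x, 10 mm in y, 3.5 mm above the underside.
- jar: Bystander: clear screw jar, 40 mm across, 62 mm high, loose. Origin at the centre of its underside.
- flask: Bystander: white plastic bottle, 48 mm across, 100 mm high, loose. Origin at the centre of its underside.
- brush: Bystander: small brush, 160 mm long, lying loose. Origin under its middle.
- mouse: Bystander: black computer mouse, 100 x 58 x 31 mm, loose. Origin at the centre of its underside.
- petri: Bystander: small clear dish, 70 mm across, 14 mm high, loose. Origin at the centre of its underside.
There are look-alikes about, which are no part of the job. What is shaped like the stand but pink or purple is not meant.

How it is judged:
By the outcome, as a careful person would: the job done as asked, in the order asked, and still so for the second after the job is handed in, while the arm keeps its last pose, push and grip.
It also fails if it takes over 51 s, if anything falls off the work surface, if the arm or the gripper's body presses on something with over 40 N, if the wrist force passes 120 N, or if a joint passes its speed limit or range.

## Working session

There is one attempt and no reset: what is moved stays moved. The work goes in short steps, Python scripts to look and compute and a shell command to move; the robot and the scene stay as the last step left them, time stands still between calls to the robot, and variables do not carry over. Pictures are saved under pics/ and viewed, about 8 in all and at most 12, crops included, and the job is handed in when it is done.

```bash
ls; mkdir -p pics; cat > h.py <<'E'
import numpy as np, cv2
from station import ctrl
from scipy.spatial.transform import Rotation as R
def get(name):
    s=ctrl.observe(); d=ctrl.get_image(name)
    f=240/np.tan(np.radians(d['fovy'])/2)
    d['K']=np.array([[f,0,d['cx']],[0,f,d['cy']],[0,0,1.]])
    if name=='wrist':
        T=np.eye(4);T[:3,:3]=R.from_rotvec(s['eef_rot']).as_matrix();T[:3,3]=s['eef_pos']
        d['wc']=T@d['mount']
    else: d['wc']=np.linalg.inv(d['camera_from_world'])
    return d
def rays(d,uv):
    n=cv2.undistortPoints(np.array(uv,float).reshape(-1,1,2),d['K'],np.array(d['dist'],float)).reshape(-1,2)
    return np.c_[n,np.ones(len(n))]
def plane(d,uv,z):
    r=rays(d,uv)@d['wc'][:3,:3].T; o=d['wc'][:3,3]
    return o+r*((z-o[2])/r[:,2])[:,None]
def depth(d,uv):
    r=rays(d,uv); z=np.array([d['z_map'][int(round(v)),int(round(u))] for u,v in uv])
    return (r*z[:,None])@d['wc'][:3,:3].T+d['wc'][:3,3]
def cloud(d):
    v,u=np.mgrid[:480,:640]; r=rays(d,np.c_[u.ravel(),v.ravel()])
    P=(r*d['z_map'].reshape(-1,1))@d['wc'][:3,:3].T+d['wc'][:3,3]
    return P.reshape(480,640,3)
def save(n,im): cv2.imwrite('pics/'+n+'.png',cv2.cvtColor(im,cv2.COLOR_RGB2BGR))
E
python3 - <<'E'
from h import *
import pickle
a=get('scene');b=get('side')
pickle.dump((a,b),open('a.pkl','wb'))
save('scene',a['pixels']);save('side',b['pixels'])
for d in(a,b):print(d['wc'].round(3),d['K'][0,0],d['dist'])
print(ctrl.observe())
E
```

```text
pics
[[-0.844  0.42  -0.334  0.912]
 [ 0.536  0.676 -0.506  0.638]
 [ 0.014 -0.606 -0.795  1.082]
 [ 0.     0.     0.     1.   ]] 502.23946485786627 [-0.03679707  0.          0.          0.          0.        ]
[[-0.96  -0.166  0.225  0.223]
 [-0.279  0.579 -0.766  0.937]
 [-0.003 -0.799 -0.602  0.835]
 [ 0.     0.     0.     1.   ]] 568.6986532645668 [0.04101827 0.         0.         0.         0.        ]
{'t': 0.1, 'q': array([-1.03081722e-01,  8.79013316e-02,  1.37215415e+00, -2.32367558e-05,
        1.68357742e+00, -1.03131234e-01]), 'qd': array([-0.00274702, -0.00064817, -0.00341395,  0.00044372, -0.00138999,
       -0.00163016]), 'tau': array([ 2.78635656e-03, -3.53014469e+01, -3.14218891e+01, -1.15072685e-04,
        7.91701314e-03, -1.45799942e-05]), 'eef_pos': array([5.49543258e-01, 4.51436184e-05, 2.30219216e-01]), 'eef_rot': array([-2.22027950e+00, -2.22038368e+00,  2.04800021e-03]), 'ft_force': array([-0.67569681, -0.29001813, -0.50335576]), 'wrist_torque': array([-0.00688914,  0.00457966,  0.02113118]), 'finger_gap': 0.9994115093214011}
```

View pics/scene.png

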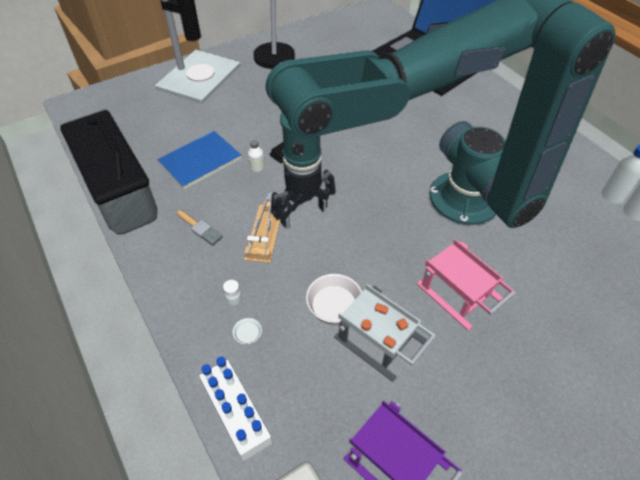

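View pics/side.png

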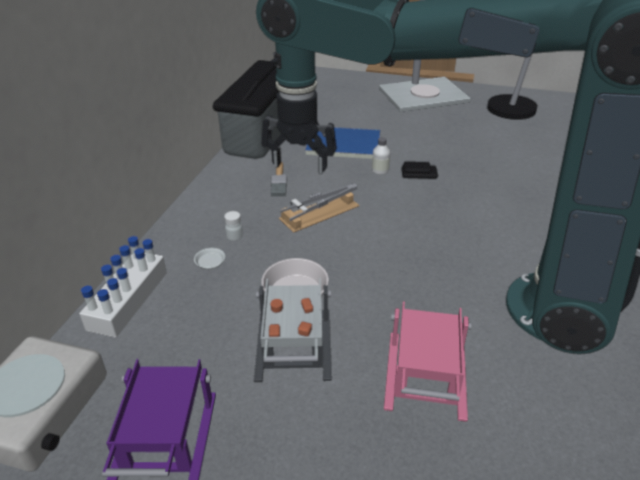

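The scene view shows three stand shapes: grey/dark with four samples at (385,325), pink at (465,280) and purple at (400,450). In the side view they are at (293,320), (430,350) and (160,410). The grey one fits, because it holds the samples, has a dark stand and has the dish under its lip. The tweezers lie on the wooden rest at scene (262,230) and side (320,208). I'll confirm with an enlarged crop.

```bash
python3 - <<'E'
from h import *
import pickle
a,b=pickle.load(open('a.pkl','rb'))
def crop(d,x,y,w,h,s): return cv2.resize(d['pixels'][y:y+h,x:x+w],(w*s,h*s),interpolation=cv2.INTER_CUBIC)
c=np.zeros((600,800,3),np.uint8)
c[:300,:400]=crop(b,250,250,100,75,4)   # side tray top
c[:300,:400]=cv2.resize(b['pixels'][255:390,240:345],(400,300)) if 0 else crop(b,250,310,100,75,4)
c[:300,400:]=crop(a,340,280,100,75,4)
c[300:,:400]=crop(b,270,170,100,75,4)
c[300:,400:]=crop(a,220,190,100,75,4)
save('crops',c)
for d,nm in((a,'scene'),(b,'side')):
    P=cloud(d); z=d['z_map']
    hsv=cv2.cvtColor(d['pixels'],cv2.COLOR_RGB2HSV)
    near=(abs(P[...,2]-.085)<.02)
    m=(hsv[...,0]<12)&(hsv[...,1]>120)&(hsv[...,2]>90)&(P[...,2]>.06)&(P[...,2]<.12)
    n,l,st,ce=cv2.connectedComponentsWithStats(m.astype(np.uint8))
    for i in range(1,n):
        if st[i,4]>15: print(nm,ce[i].round(1),st[i,4],np.median(P[l==i],0).round(3))
    for uv in ([(433,335),(410,360),(335,300)] if nm=='scene' else [(265,360),(318,360),(295,285),(291,320)]): print(nm,uv,depth(d,[uv]).round(3))
E
```

```text
scene [381.  308.2] 70 [0.474 0.209 0.085]
scene [401.9 323.9] 67 [0.459 0.269 0.088]
scene [365.9 324.4] 68 [0.529 0.227 0.087]
scene [389.2 341.6] 75 [0.51  0.289 0.086]
scene (433, 335) [[0.418 0.328 0.088]]
scene (410, 360) [[0.499 0.349 0.09 ]]
scene (335, 300) [[0.912 0.638 1.082]]
side [306.7 304.9] 87 [0.469 0.214 0.087]
side [276.2 305. ] 91 [0.524 0.231 0.088]
side [304.4 328.4] 105 [0.454 0.274 0.09 ]
side [274. 330.] 85 [0.505 0.291 0.089]
side (265, 360) [[0.496 0.359 0.088]]
side (318, 360) [[0.428 0.279 0.02 ]]
side (295, 285) [[0.538 0.085 0.006]]
side (291, 320) [[0.489 0.247 0.074]]
```

View pics/crops.png

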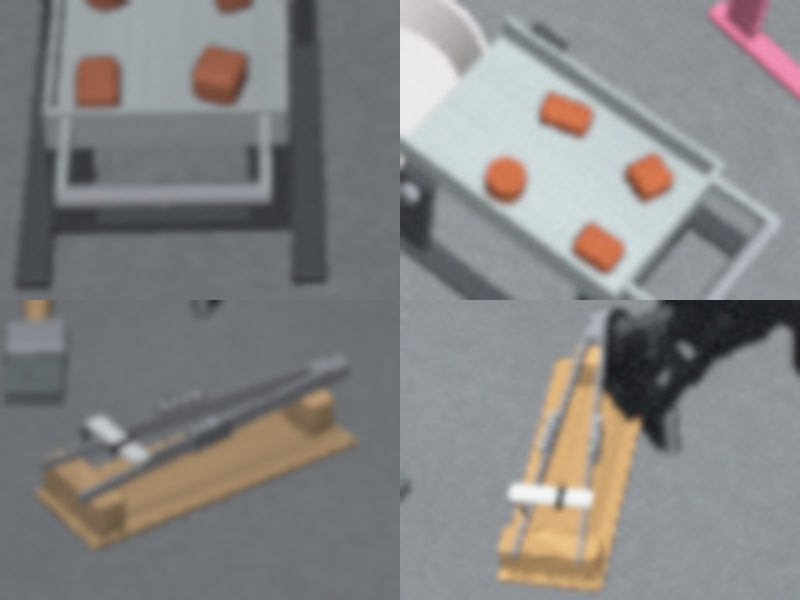

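The crop confirms it: the grey tray with four samples on the dark stand is the target. In the scene view its bar runs from (433,335) to about (410,361). The tweezers' tips point to lower left, with the collar at about scene (260,239), and the moving arm is the left one in the scene view. Next I'll measure.

```bash
python3 - <<'E'
from h import *
import pickle
a,b=pickle.load(open('a.pkl','rb'))
bar=plane(b,[(264.5,358.2),(317.3,357.6)],.084); print('bar side',bar.round(4),bar.mean(0).round(4),np.linalg.norm(bar[1]-bar[0]))
w=plane(a,[(367,285.5),(419.5,322)],.091); print('wall',w.round(4))
e=w[0]-w[1]; print('x dir from wall deg',np.degrees(np.arctan2(e[1],e[0])),np.linalg.norm(e))
f=bar[1]-bar[0]; print('bar dir deg',np.degrees(np.arctan2(f[1],f[0])))
br=plane(a,[(433,335.5)],.084);print('bar end scene',br.round(4))
# depth cloud: bar points
for d in(a,b):
    P=cloud(d).reshape(-1,3); m=(P[:,2]>.080)&(P[:,2]<.1)&(P[:,0]>.38)&(P[:,0]<.56)&(P[:,1]>.31)&(P[:,1]<.39); q=P[m]; print(len(q))
# dish rim
for d in(a,b):
    P=cloud(d).reshape(-1,3); m=(abs(P[:,2]-.038)<.006)&(np.hypot(P[:,0]-.51,P[:,1]-.1)<.12); q=P[m]
    c=cv2.minEnclosingCircle(q[:,:2].astype(np.float32)); print('dish',c,len(q))
# tweezers
pt=plane(a,[(269.2,197.5),(265.7,255),(248.7,253.7),(260.2,239.2)],.04);print('tw scene butt,tipfix,tipmov,collar',pt.round(4))
pt=plane(b,[(355,261.5-170+170-0)],.04)
s=lambda x,y:(270+x/4,170+(y-300)/4)
pt=plane(b,[s(340,365),s(85,497),s(45,467),s(115,440)],.04);print('tw side',pt.round(4))
E
```

```text
bar side [[0.5002 0.3519 0.084 ]
 [0.4148 0.3261 0.084 ]] [0.4575 0.339  0.084 ] 0.08916673192707539
wall [[0.4678 0.1448 0.091 ]
 [0.4241 0.2879 0.091 ]]
x dir from wall deg -73.01372154454957 0.14963072629530086
bar dir deg -163.180276883024
bar end scene [[0.4166 0.3283 0.084 ]]
263
490
dish ((0.535800576210022, 0.12249959260225296), 0.08873053640127182) 349
dish ((0.5212693810462952, 0.12437226623296738), 0.093075230717659) 460
tw scene butt,tipfix,tipmov,collar [[ 0.5082 -0.2715  0.04  ]
 [ 0.6134 -0.0967  0.04  ]
 [ 0.6488 -0.1237  0.04  ]
 [ 0.6009 -0.1507  0.04  ]]
tw side [[ 0.4963 -0.2817  0.04  ]
 [ 0.6079 -0.0978  0.04  ]
 [ 0.6414 -0.1207  0.04  ]
 [ 0.6096 -0.16    0.04  ]]
```

```bash
python3 -m creep '[-0.009,0.034,-0.005,0,0,-7,-0.018,0.068,-0.01,0,0,-14,-0.028,0.102,-0.015,0,0,-21,-0.037,0.136,-0.02,0,0,-28,-0.046,0.17,-0.025,0,0,-35,-0.055,0.204,-0.03,0,0,-42,-0.065,0.238,-0.035,0,0,-49,-0.074,0.272,-0.04,0,0,-56,-0.083,0.306,-0.045,0,0,-63,-0.092,0.339,-0.05,0,0,-70]' 0.42 40
python3 -m creep '[0,0,-0.01,0,0,-3.1,0,0,-0.02,0,0,-3.1,0,0,-0.02,0,0,-3.1]'
python3 - <<'E'
from h import *
d=get('wrist');save('w1',d['pixels'])
s=ctrl.observe();print(s['eef_pos'],s['finger_gap'],R.from_rotvec(s['eef_rot']).as_matrix().round(3))
E
```

```text
t: 0.93
eef_pos: [0.4572, 0.3398, 0.1806]
eef_rot: [3.087, 0.581, -0.001]
ft_force: [0.4, 0.4, -0.3]
finger_gap: 0.421
t: 1.18
eef_pos: [0.4567, 0.3374, 0.1579]
eef_rot: [3.097, 0.509, -0.009]
ft_force: [-0.5, -0.0, -1.0]
finger_gap: 0.42
[0.45736549 0.33716218 0.1592201 ] 0.4237346656350418 [[ 0.948  0.319 -0.004]
 [ 0.319 -0.948 -0.003]
 [-0.004  0.002 -1.   ]]
```

View pics/w1.png

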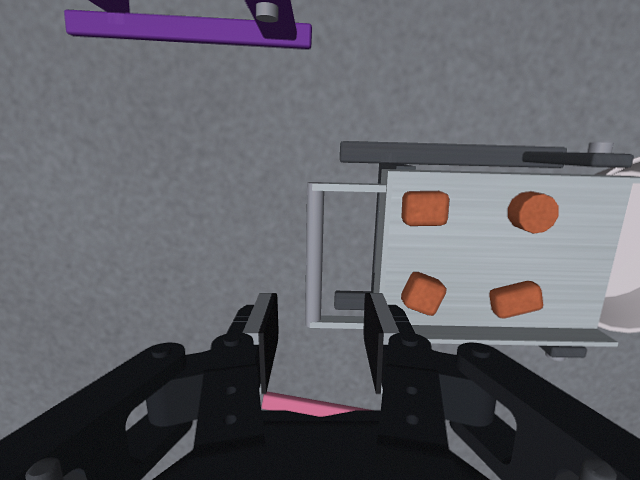

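The wrist view shows the bar's centre line from about (314,187) to (316,325), to the right of the tool's centre line.

```bash
python3 - <<'E'
from h import *
d=get('wrist')
p=plane(d,[(315,186),(315,325)],.085);print(p.round(4),p.mean(0).round(4)); e=p[0]-p[1];print(np.degrees(np.arctan2(e[1],e[0])),np.linalg.norm(e))
P=cloud(d);m=(P[...,2]>.08)&(P[...,2]<.1);m[:, :300]&=True
for v in(210,240,270,300):
    u=np.where(m[v,295:335])[0]+295; print(v,u.min() if len(u) else 0,u.max() if len(u) else 0,P[v,u].mean(0) if len(u) else 0)
w=plane(d,[(386,170),(637,178)],.091);e=w[1]-w[0];print(np.degrees(np.arctan2(e[1],e[0])))
w=plane(d,[(360,327),(614,345)],.091);e=w[1]-w[0];print(np.degrees(np.arctan2(e[1],e[0])))
E
```

```text
[[0.5005 0.3544 0.085 ]
 [0.4167 0.3265 0.085 ]] [0.4586 0.3405 0.085 ]
18.39319800814401 0.08827221773117301
210 306 322 [0.48736473 0.35060313 0.08697792]
240 306 321 [0.47017786 0.34521026 0.08692753]
270 305 320 [0.45206535 0.33986275 0.08674928]
300 305 320 [0.43339794 0.33366276 0.08682902]
-73.04353224071639
-75.96599543368642
```

```bash
python3 -m creep '[0.001,0.002,-0.03,0,0,0,0.001,0.002,-0.06,0,0,0,0.001,0.002,-0.085,0,0,0,0.001,0.002,-0.095,0,0,0,0.001,0.002,-0.095,0,0,0]'
python3 -m creep '[0,0,0,0,0,0,0,0,0,0,0,0,0,0,0,0,0,0,0,0,0,0,0,0,0,0,0,0,0,0]' 0 40
```

```text
t: 1.7
eef_pos: [0.458, 0.3382, 0.0637]
eef_rot: [3.098, 0.504, -0.009]
ft_force: [0.6, 0.1, 0.4]
finger_gap: 0.42
t: 2.12
eef_pos: [0.4601, 0.3427, 0.0691]
eef_rot: [-3.095, -0.505, -0.006]
ft_force: [-0.7, 5.1, -0.2]
finger_gap: 0.094
```

```bash
python3 -m creep '[0,-0.001,0.0085,0,0,0,0.0006,-0.002,0.017,0,0,0,0.001,-0.0035,0.025,0,0,0,0.0017,-0.0055,0.0335,0,0,0,0.0024,-0.008,0.0416,0,0,0,0.0033,-0.0107,0.05,0,0,0,0.0043,-0.0138,0.0575,0,0,0,0.0053,-0.0173,0.065,0,0,0,0.0053,-0.0173,0.065,0,0,0]'
python3 - <<'E'
from h import *
d=get('side');save('s1',d['pixels'][200:420,200:400].repeat(3,0).repeat(3,1)[:600])
E
```

```text
t: 2.87
eef_pos: [0.4655, 0.3255, 0.1359]
eef_rot: [-3.094, -0.506, -0.009]
ft_force: [-1.4, 4.9, 3.5]
finger_gap: 0.099
```

View pics/s1.png

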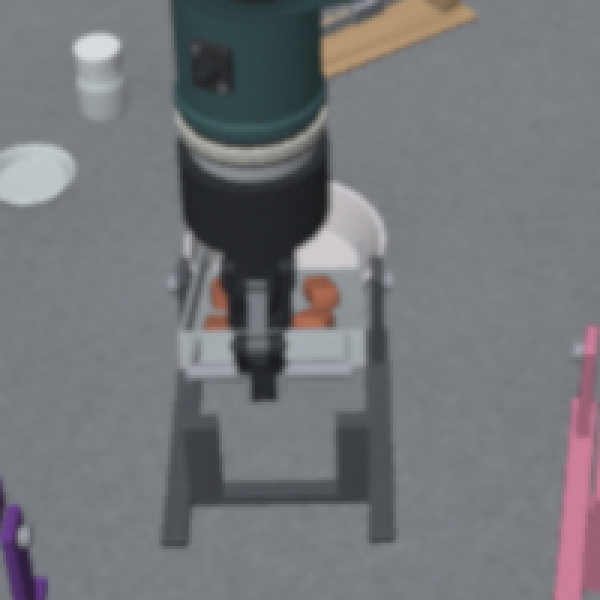

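```bash
python3 -m creep '[0.0006,-0.002,0.0037,0,0,0,0.0012,-0.0039,0.0075,0,0,0,0.0018,-0.006,0.011,0,0,0,0.0025,-0.008,0.0148,0,0,0,0.0032,-0.0105,0.0183,0,0,0,0.0039,-0.0127,0.022,0,0,0,0.0047,-0.015,0.0253,0,0,0,0.0054,-0.0176,0.0287,0,0,0,0.007,-0.0228,0.0352,0,0,0,0.0087,-0.0283,0.0415,0,0,0]'
python3 -m creep '[0,0,0,0,0,0,0,0,0,0,0,0,0,0,0,0,0,0,0,0,0,0,0,0,0,0,0,0,0,0]'
python3 - <<'E'
from h import *
d=get('side');e=get('scene')
save('s2',np.hstack([cv2.resize(d['pixels'][200:400,200:400],(400,400)),cv2.resize(e['pixels'][230:430,270:470],(400,400))]))
E
```

```text
t: 3.75
eef_pos: [0.4738, 0.2986, 0.1768]
eef_rot: [-3.091, -0.508, -0.01]
ft_force: [-0.5, 8.2, 3.4]
finger_gap: 0.095
t: 4.17
eef_pos: [0.4742, 0.2976, 0.1781]
eef_rot: [-3.093, -0.507, -0.012]
ft_force: [-1.6, 4.8, 5.5]
finger_gap: 0.102
```

View pics/s2.png

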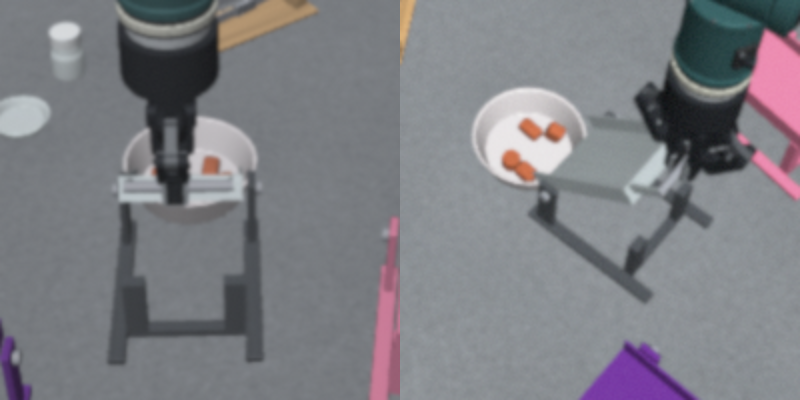

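All four samples are in the dish: scene crop (530,128), (555,132), (512,158), (525,172). I'll release the bar, lift, and go to the tweezers.

```bash
python3 -m creep '[0,0,0,0,0,0,0,0,0,0,0,0,0,0,0.005,0,0,0,0,0,0.03,0,0,0,0,0,0.06,0,0,0,0,0,0.06,0,0,0]' 0.28 40
python3 -m creep '[0.01,-0.04,0,0,0,4,0.02,-0.08,0,0,0,8,0.03,-0.12,0,0,0,12,0.038,-0.16,0,0,0,15,0.046,-0.2,0,0,0,18,0.054,-0.24,0,0,0,21,0.062,-0.28,0,0,0,24,0.07,-0.32,0,0,0,27,0.078,-0.36,0,0,0,30,0.086,-0.4,0,0,0,34]'
python3 -m creep '[0.004,-0.04,0,0,0,0,0.008,-0.08,0,0,0,0,0.01,-0.088,0,0,0,0,0.01,-0.088,0,0,0,0,0.01,-0.088,0,0,0,0]' 0.7
python3 - <<'E'
from h import *
d=get('wrist');save('w2',d['pixels']);print(d['mount'].round(3),d['dist'])
import pickle;pickle.dump(d,open('w2.pkl','wb'))
E
```

```text
t: 4.77
eef_pos: [0.4757, 0.2953, 0.2401]
eef_rot: [-3.098, -0.505, -0.017]
ft_force: [0.6, 0.4, 2.2]
finger_gap: 0.28
t: 5.6
eef_pos: [0.5591, -0.1079, 0.2334]
eef_rot: [2.815, 1.393, 0.0]
ft_force: [0.8, 0.9, 0.5]
finger_gap: 0.276
t: 6.02
eef_pos: [0.569, -0.1935, 0.2328]
eef_rot: [-2.817, -1.388, 0.0]
ft_force: [0.3, 0.9, 0.6]
finger_gap: 0.695
[[ 0.    -0.966 -0.26   0.066]
 [ 1.     0.     0.     0.001]
 [-0.    -0.26   0.966 -0.142]
 [ 0.     0.     0.     1.   ]] [-0.00946767  0.          0.          0.          0.        ]
```

View pics/w2.png

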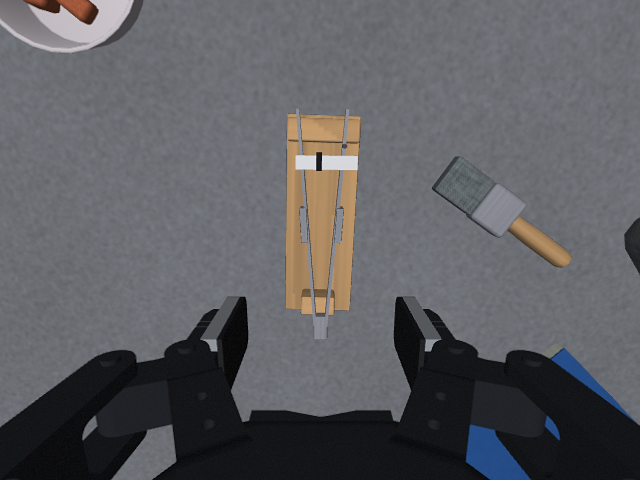

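The wrist view shows the tweezers on the rest, with pads at (304,224) and (339,224), pin at (345,145), collar at (319,161) and butt at (320,330).

```bash
cat > tw.py <<'E'
from h import *
def blobs(d,zunder,show=True):
    return
E
python3 - <<'E'
from h import *
import pickle
d=pickle.load(open('w2.pkl','rb'))
im=d['pixels'][100:185,280:365]; 
g=cv2.cvtColor(d['pixels'],cv2.COLOR_RGB2GRAY)
P=cloud(d)
pads=plane(d,[(304,224),(339.5,224.5)],.044); print('pads',pads.round(4),pads.mean(0).round(4),np.linalg.norm(pads[1]-pads[0]))
for u,v in [(304,222),(339,222),(319,161),(310,162),(320,325)]: print((u,v),P[v,u].round(4))
b=plane(d,[(320.5,322)],.04)[0]
w=plane(d,[(298,111),(347.5,111)],.04); print('butt',b.round(4),'tips',w.round(4))
e=plane(d,[(288,118),(286,308),(360,118),(351,310)],.005)
for i in(0,2): q=e[i]-e[i+1]; print('rest edge',np.degrees(np.arctan2(q[1],q[0])),np.linalg.norm(q))
print('rest c',e.mean(0).round(4))
# dark blobs on plate
m=(g[150:172,290:362]<70).astype(np.uint8); n,l,s,c=cv2.connectedComponentsWithStats(m)
for i in range(1,n): print(s[i],c[i]+[290,150])
m=(g[138:156,335:356]<80).astype(np.uint8); n,l,s,c=cv2.connectedComponentsWithStats(m)
for i in range(1,n): print('pin',s[i],c[i]+[335,138])
E
```

```text
pads [[ 0.5586 -0.1837  0.044 ]
 [ 0.5839 -0.2038  0.044 ]] [ 0.5713 -0.1938  0.044 ] 0.03230770817328664
(304, 222) [ 0.5599 -0.1822  0.0451]
(339, 222) [ 0.585  -0.2015  0.0448]
(319, 161) [ 0.6035 -0.1478  0.0465]
(310, 162) [ 0.5967 -0.1437  0.0447]
(320, 325) [ 0.508  -0.2735  0.0414]
butt [ 0.5099 -0.2718  0.04  ] tips [[ 0.6145 -0.1041  0.04  ]
 [ 0.648  -0.1298  0.04  ]]
rest edge 50.547721811841974 0.1945926605674177
rest edge 51.22688808655881 0.1968473440497491
rest c [ 0.5688 -0.1959  0.005 ]
[ 26   2   6  19 108] [318.63888889 161.31481481]
pin [0 4 8 1 8] [338.5 142. ]
pin [11  4  4  1  4] [347.5 142. ]
pin [ 7  6  5  4 17] [343.88235294 145.58823529]
```

```bash
python3 -m creep '[0,0,-0.04,0,0,-0.6,0.001,0,-0.08,0,0,-1.2,0.002,0,-0.12,0,0,-1.2,0.002,0,-0.15,0,0,-1.2,0.002,0,-0.15,0,0,-1.2,0.002,0,-0.15,0,0,-1.2]'
python3 - <<'E'
from h import *
d=get('wrist');save('w3',d['pixels']);s=ctrl.observe();print(s['eef_pos'],s['eef_rot'])
import pickle;pickle.dump(d,open('w3.pkl','wb'))
E
```

```text
t: 6.57
eef_pos: [0.5701, -0.191, 0.0816]
eef_rot: [-2.827, -1.363, 0.004]
ft_force: [0.4, 0.3, -0.2]
finger_gap: 0.699
[ 0.57197493 -0.1921502   0.08449327] [2.82915566e+00 1.36334413e+00 1.69277655e-03]
```

View pics/w3.png

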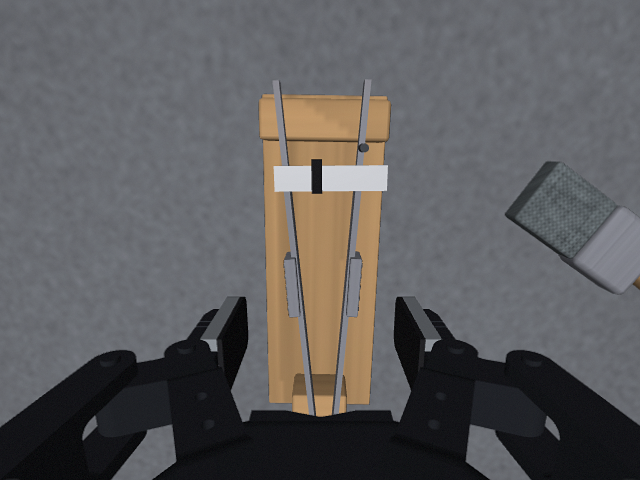

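The view from near shows pads at (291,286) and (354,286), nearly centred between the fingers; the pin is at (363,148) and the collar at (317,176).

```bash
cat > tf.py <<'E'
from h import *
def tool(d,uv,zt):  # intersect with plane tool z = zt -> tool coords
    M=d['mount']; r=rays(d,uv)@M[:3,:3].T; o=M[:3,3]
    return o+r*((zt-o[2])/r[:,2])[:,None]
E
python3 - <<'E'
from tf import *
import pickle
d=pickle.load(open('w3.pkl','rb'))
P=cloud(d); print(P[270,291],P[270,356],P[176,317],P[176,350],P[148,363])
zt=lambda h:(.0835-h)
p=tool(d,[(291,286),(355,286)],zt(.045));print('pads tool',p.round(4),p.mean(0).round(4))
pc=tool(d,[(317,176)],zt(.0475));pn=tool(d,[(363,148)],zt(.049));print('collar',pc,'pin',pn,'dy',pn-pc)
b=tool(d,[(325,413)],zt(.04));t=tool(d,[(277,83),(368,83)],zt(.04));t=t.mean(0);print(b,t,np.degrees(np.arctan2((t-b)[0,1],(t-b)[0,0])))
print((p[1]-p[0])/np.linalg.norm(p[1]-p[0]))
E
```

```text
[ 0.56357497 -0.1764003   0.04456857] [ 0.58956628 -0.1967049   0.04529912] [ 0.60340053 -0.14781437  0.04677795] [ 0.6155536  -0.15759997  0.04528399] [ 0.62777599 -0.15098661  0.04835135]
pads tool [[-0.0018 -0.0143  0.0385]
 [-0.0018  0.0189  0.0385]] [-0.0018  0.0023  0.0385]
collar [[ 0.05444739 -0.0007018   0.036     ]] pin [[0.06723537 0.02051066 0.0345    ]] dy [[ 0.01278798  0.02121246 -0.0015    ]]
[[-0.08356378  0.00364957  0.0435    ]] [0.09640563 0.00186859 0.0435    ] -0.5669834154171915
[2.99511913e-04 9.99999955e-01 0.00000000e+00]
```

```bash
python3 -m creep '[0.0007,-0.0028,-0.02,0,0,0,0.0007,-0.0028,-0.045,0,0,0,0.0007,-0.0028,-0.06,0,0,0,0.0007,-0.0028,-0.0655,0,0,0,0.0007,-0.0028,-0.0655,0,0,0]'
python3 -m creep '[0,0,0,0,0,0,0,0,0,0,0,0,0,0,0,0,0,0,0,0,0,0,0,0,0,0,0,0,0,0,0,0,0,0,0,0]' 0.36 30
python3 - <<'E'
from tf import *
d=get('wrist');save('w4',d['pixels']);import pickle;pickle.dump(d,open('w4.pkl','wb'))
E
```

```text
t: 7.03
eef_pos: [0.5729, -0.1961, 0.019]
eef_rot: [2.829, 1.361, 0.002]
ft_force: [-0.2, -0.3, 0.2]
finger_gap: 0.695
t: 7.53
eef_pos: [0.5743, -0.1968, 0.0213]
eef_rot: [2.827, 1.359, 0.007]
ft_force: [0.1, 0.0, 6.9]
finger_gap: 0.365
```

View pics/w4.png

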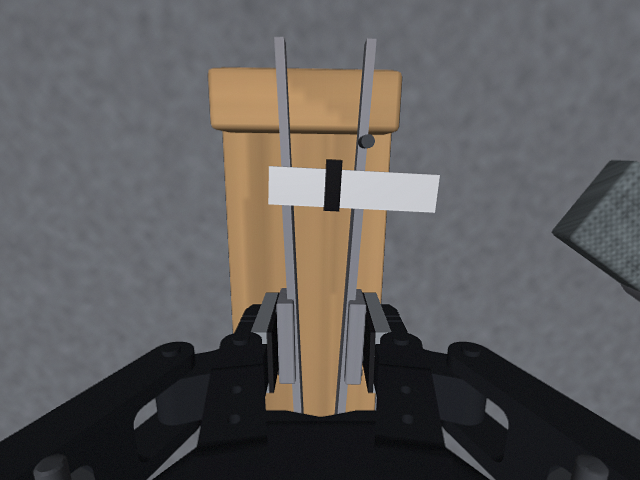

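The tweezers are held, with the scale and pin in view (pin (367,141), collar (333,185)). I'll squeeze further, then lift.

```bash
python3 -m creep '[0,0,0,0,0,0,0,0,0,0,0,0,0,0,0,0,0,0,0,0,0.004,0,0,0,0,0,0.02,0,0,0,0,0,0.04,0,0,0,0,0,0.06,0,0,0,0,0,0.08,0,0,0,0,0,0.08,0,0,0]' 0.32 30
python3 -m creep '[-0.005,0.01,0,0,0,0,-0.015,0.03,0,0,0,0,-0.025,0.055,0,0,0,0,-0.037,0.08,0,0,0,0,-0.049,0.105,0,0,0,0,-0.06,0.13,0,0,0,0,-0.072,0.155,0,0,0,0,-0.084,0.18,0,0,0,0,-0.095,0.205,0,0,0,0,-0.098,0.212,0,0,0,0]'
python3 -m creep '[0,0,0,0,0,0,0,0,0,0,0,0,0,0,0,0,0,0,0,0,0,0,0,0]'
cat > meas.py <<'E'
from tf import *
def meas(d):
    px=d['pixels']; hsv=cv2.cvtColor(px,cv2.COLOR_RGB2HSV); win=np.zeros((480,640),bool); win[120:260,220:480]=1
    dep=d['z_map']; near=(dep<.16)&(dep>.05)&win
    wh=((hsv[...,1]<40)&(hsv[...,2]>185)&near).astype(np.uint8)
    dk=((hsv[...,2]<75)&near).astype(np.uint8)
    pts=np.argwhere(cv2.morphologyEx(wh,cv2.MORPH_OPEN,np.ones((5,5),np.uint8)))[:,::-1]
    box=cv2.boxPoints(cv2.minAreaRect(pts.astype(np.float32))); 
    n,l,s,c=cv2.connectedComponentsWithStats(dk)
    bl=[(s[i].tolist(),c[i].round(1).tolist()) for i in range(1,n) if s[i,4]>60]
    return box,bl
E
python3 - <<'E'
from meas import *
d=get('wrist');save('w5',d['pixels']);import pickle;pickle.dump(d,open('w5.pkl','wb'))
b,bl=meas(d);print(b.round(1));[print(x) for x in bl]
print(ctrl.observe()['eef_pos'],ctrl.observe()['finger_gap'])
E
```

```text
t: 8.33
eef_pos: [0.5749, -0.1975, 0.1035]
eef_rot: [2.824, 1.357, 0.011]
ft_force: [0.1, -1.4, -1.0]
finger_gap: 0.32
t: 9.17
eef_pos: [0.4701, 0.0195, 0.0951]
eef_rot: [-2.825, -1.363, 0.006]
ft_force: [-0.9, -1.2, -0.5]
finger_gap: 0.322
t: 9.5
eef_pos: [0.4742, 0.0149, 0.0971]
eef_rot: [2.832, 1.359, -0.001]
ft_force: [0.2, 0.2, -0.9]
finger_gap: 0.32
[[273.4 204.6]
 [275.6 166.7]
 [445.4 176.7]
 [443.2 214.5]]
([330, 147, 19, 113, 909], [339.8, 190.5])
([298, 207, 3, 53, 80], [298.9, 234.3])
[0.47426824 0.01493556 0.09720627] 0.3216091282108338
```

View pics/w5.png

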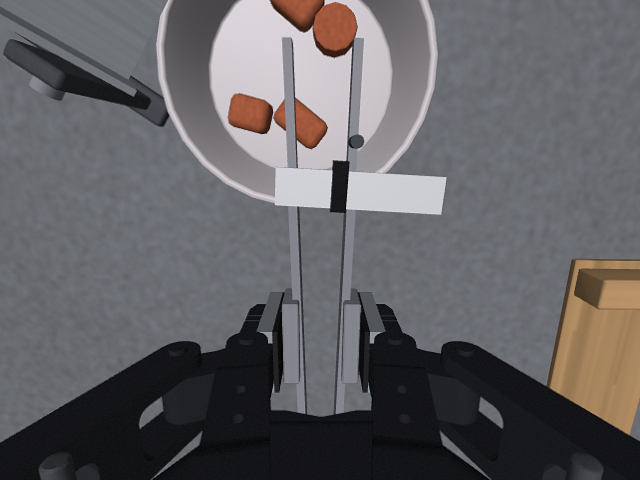

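The wrist view shows all four samples in the dish, the tips at (288,40) and (358,40) over it, the pin at (356,142) and the collar at (340,187); there is still some way to squeeze. I'll measure in tool coordinates and step the opening.

```bash
cat > gap.py <<'E'
from tf import *
def gap(d):
    px=d['pixels']; g=cv2.cvtColor(px,cv2.COLOR_RGB2GRAY); hsv=cv2.cvtColor(px,cv2.COLOR_RGB2HSV)
    wh=np.zeros((480,640),np.uint8); sub=(hsv[165:215,265:455,2]>185)&(d['z_map'][165:215,265:455]<.155)&(d['z_map'][165:215,265:455]>.05)
    wh[165:215,265:455]=sub
    # collar: dark pixels in rows 170..206, in the plate
    dk=np.zeros_like(wh); dk[168:206,305:400]=(g[168:206,305:400]<50)
    n,l,s,c=cv2.connectedComponentsWithStats(dk); i=1+np.argmax(s[1:,4])
    vx,vy,x0,y0=cv2.fitLine(np.argwhere(l==i)[:,::-1].astype(np.float32),cv2.DIST_L2,0,.01,.01).ravel()
    col=c[i]
    pk=np.zeros_like(wh); pk[132:152,325:385]=(g[132:152,325:385]<85)
    pk=cv2.morphologyEx(pk,cv2.MORPH_OPEN,np.ones((5,5),np.uint8))
    n,l2,s2,c2=cv2.connectedComponentsWithStats(pk); j=1+np.argmax(s2[1:,4]) if n>1 else 0
    pin=c2[j]
    # plate lower/upper edges -> y axis: fit lines
    es=[]
    cols=[u for u in range(385,440,2)]+[u for u in range(300,328,2)]
    for up in(0,1):
        q=[]
        for u in cols:
            r=np.where(wh[:,u])[0]
            if len(r)>10:q.append((u,r[0] if up else r[-1]))
        es.append(np.array(q,float))
    zp=np.median(d['z_map'][185:200,400:430])
    r=rays(d,[(415,192)])[0]*zp; zt=(d['mount'][:3,:3]@r+d['mount'][:3,3])[2]
    # pin top is 3 mm above plate top, collar top ~1.5 mm
    ys=[]
    for q in es:
        t=tool(d,q,zt); L=cv2.fitLine(t[:,:2].astype(np.float32),cv2.DIST_HUBER,0,.001,.001).ravel()
        ys.append(np.degrees(np.arctan2(L[0]*np.sign(L[1]),abs(L[1]))))
    a=np.radians(np.mean(ys)); yv=np.array([np.sin(a),np.cos(a)])
    C=tool(d,[col],zt-.0015)[0];Pn=tool(d,[pin],zt-.003)[0]
    return dict(col=col.round(1),pin=pin.round(1),parea=s2[j][4],zt=round(zt,4),ang=np.round(ys,2),rem_mm=1e3*(Pn-C)[:2]@yv,C=C.round(4),P=Pn.round(4))
E
python3 - <<'E'
from gap import *
import pickle
print(gap(pickle.load(open('w4.pkl','rb'))));print(gap(pickle.load(open('w5.pkl','rb'))))
E
```

```text
{'col': array([332.5, 186.4]), 'pin': array([365.4, 141.1]), 'parea': np.int32(188), 'zt': np.float64(-0.0228), 'ang': array([-2.76, -2.99], dtype=float32), 'rem_mm': np.float64(9.045730895967992), 'C': array([ 0.0552,  0.0047, -0.0243]), 'P': array([ 0.0689,  0.0145, -0.0258])}
{'col': array([339.2, 186.4]), 'pin': array([355.2, 141.2]), 'parea': np.int32(168), 'zt': np.float64(-0.023), 'ang': array([-3.1 , -3.39], dtype=float32), 'rem_mm': np.float64(3.778878900941087), 'C': array([ 0.0552,  0.0068, -0.0245]), 'P': array([ 0.0688,  0.0114, -0.026 ])}
```

```bash
python3 -m creep '[0,0,0,0,0,0,0,0,-0.005,0,0,0,0,0,-0.01,0,0,0,0,0,-0.015,0,0,0,0,0,-0.02,0,0,0,0,0,-0.02,0,0,0,0,0,-0.02,0,0,0,0,0,-0.02,0,0,0]' 0.29 30
python3 - <<'E'
from gap import *
for k in range(2):
    d=get('wrist'); print(gap(d)['rem_mm'],gap(d)['col'],gap(d)['pin'],gap(d)['parea'],gap(d)['ang'])
E
```

```text
t: 10.22
eef_pos: [0.474, 0.0159, 0.0774]
eef_rot: [2.831, 1.361, 0.0]
ft_force: [-0.7, -0.9, -0.4]
finger_gap: 0.292
-0.324001673114191 [345.6 186.3] [348.9 141.6] 161 [-3.88 -4.23]
-0.3239998299236595 [345.7 186.3] [348.9 141.6] 161 [-3.88 -4.19]
```

```bash
python3 -m creep '[0,0,0,0,0,0,0,0,0,0,0,0,0,0,0,0,0,0,0,0,0,0,0,0,0,0,0,0,0,0,0,0,0,0,0,0]' 0.292 30
python3 - <<'E'
from gap import *
d=get('wrist'); r=gap(d);print(r,ctrl.observe()['finger_gap'])
a=cv2.resize(d['pixels'][120:225,260:400],(800,600),interpolation=cv2.INTER_CUBIC); s=800/140;
for p in(r['col'],r['pin']): cv2.circle(a,tuple(int(v) for v in ((p-[260,120]+.5)*s)),3,(255,0,0),-1)
save('w6',a)
import pickle;pickle.dump(d,open('w6.pkl','wb'))
E
```

```text
t: 10.82
eef_pos: [0.4739, 0.0159, 0.0775]
eef_rot: [2.831, 1.361, 0.0]
ft_force: [-0.1, -0.8, -1.5]
finger_gap: 0.291
{'col': array([345.6, 186.3]), 'pin': array([348.9, 141.5]), 'parea': np.int32(161), 'zt': np.float64(-0.0227), 'ang': array([-3.88, -4.23], dtype=float32), 'rem_mm': np.float64(-0.3072595542535772), 'C': array([ 0.0553,  0.0089, -0.0242]), 'P': array([ 0.0688,  0.0095, -0.0257])} 0.28999079566447394
```

View pics/w6.png

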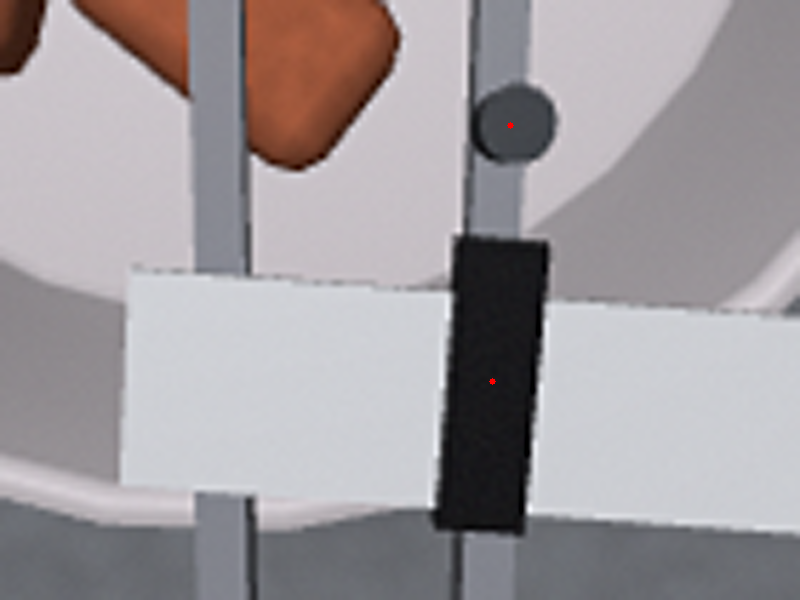

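The crop shows the pin's centre at crop (517,122). The collar's centre line, extended to that row, reaches about x = 511–515, so the pin stands beside the collar to within about 0.2 mm; my mask sits about 7 crop px left of the pin's true centre. One last overview before handing in.

```bash
python3 - <<'E'
from h import *
d=get('scene');save('end',d['pixels'])
w=get('wrist')
t=plane(w,[(288,42),(356,42)],.0905);print('tips',t.round(3)); 
P=cloud(w);print(P[60,288],P[60,357])
s=ctrl.observe();print(s['t'],s['qd'].round(3),s['ft_force'].round(1),s['finger_gap'])
E
```

```text
tips [[0.529 0.099 0.09 ]
 [0.545 0.086 0.09 ]]
[0.53146339 0.11385505 0.0049346 ] [0.56030825 0.09125548 0.00329818]
10.9667 [ 0.     0.    -0.001  0.002  0.001 -0.001] [ 0.3  0.6 -1.2] 0.2900755540445416
```

View pics/end.png

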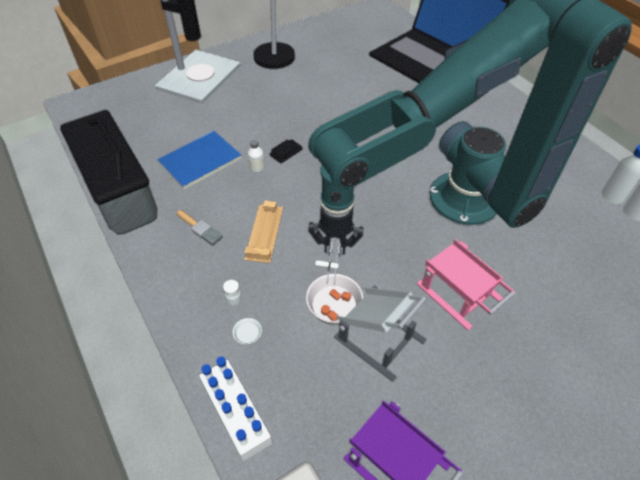

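The final view shows the four samples in the dish at (335,305) and the tweezers held with their tips over it. The tray is still tipped, and the bottle (256,157), jar (232,292), brush (200,228), clear dish (247,331) and mouse (286,150) look undisturbed. I'm handing in.

```bash
python3 -c "
from station import ctrl
print(ctrl.job_done())"
```

```text
the job is handed in; nothing more can be done
None
```

The job is done and handed in at about 11 s. I lifted the tray by its bar to about 0.7 rad, and all four samples slid into the dish. I then picked up the tweezers, squeezed them, and am holding them with the tips over the dish, about 5 cm above its rim.

- **Gap:** the last close-up puts the pin within about 0.2 mm of the collar's line. My automatic measurement read -0.3 mm, but the crop showed its mask sits about 0.3 mm off the pin's true centre, so I trusted the crop.
- **Surroundings:** in the last overview the jar, bottle, brush and clear dish are where they were. The mouse was mostly hidden at the start, but the arm never went near it.
- **Steadiness:** the arm was still before hand-in, with about 1 N on the wrist.

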